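Snap the displacement transducer into its calibration clips

TASK

Take the displacement transducer from its wooden rest, lay it across the open mouths of the two spring clips on the metal calibration mount, its thin plunger pointing to the anvil and its barrel centred between the clips, and let go of it. Then press it down from above until it has snapped fully home in both clips, and leave the other loose things on the bench where they are.

Things in the scene. Friction and masses are not known exactly. Their poses are not given: they have to be found in the camera images.
- transducer_center (a point): Centre of the loose steel displacement transducer (about 0.25 kg), on its axis half-way along its round barrel, 28 mm in diameter, 150 mm long. x runs along the barrel to the plunger; it may be rolled about x. One end: a dark nose (18 mm across, 15 long), then a thin plunger (8 across, 25 long); other end: a black connector (20 across, 22 long). Starts lying in the wooden rest.
- transducer_tip (a point): End of the plunger, on the transducer's axis, 115 mm from the barrel's centre.
- rest: Fixed wooden rest, origin on the table under its middle, x along the transducer lying in it (plunger towards +x), z up. Two V notches, 12 mm thick, at x = -50 and +50 mm, about 54 mm high, carry the transducer with its axis 44 mm above the table; between them only a board 12 mm high and 60 mm wide, so the barrel's middle is free to grasp from above.
- mount: Fixed aluminium calibration mount, origin on the table midway between its clips, x along the clips' axis to the anvil, z up. Base plate 10 mm high, 56 mm wide, x = -90 to +160 mm; spring clips at x = -45 and +45 mm; anvil block 60 mm high at x = +138 to +158 mm, its button reaching to +127 mm. Between the clips nothing stands above the plate.
- bed (a point): Midway between the two clips on the axis of a fully seated barrel, 37.5 mm above the table; axes as the mount's. The barrel's centre belongs here. A barrel laid on the clips' lips stays there, its axis about 57 mm above the table; it must go about 20 mm further down, which takes roughly 7 N over each clip (15 N at the middle for both). Seated, the barrel's top is 51.5 mm high.
- clip0 (a point): Axis of a seated barrel in the clip farther from the anvil, 45 mm from point bed, 37.5 mm above the table. A clip is 14 mm long: two polished upright steel spring fingers, hinged at their feet, with inward lips 21 mm apart and flared tips up to 58 mm above the table, and a bed block below. The lips close over the seated barrel.
- clip1 (a point): The same for the clip next to the anvil.
- spanner: Bystander: loose steel open-ended wrench, 150 mm long, lying flat. Origin under it.
- weight: Bystander: loose brass weight 44 mm across, 48 mm high. Origin at its underside.
- sample_ring: Bystander: loose steel ring 70 mm across, 20 mm high. Origin at its underside.
- driver: Bystander: loose screwdriver 170 mm long, lying. Origin under it.
- grease: Bystander: loose jar 50 mm across, 55 mm high. Origin at its underside.
- stone_dish: Bystander: loose white dish 90 mm across, 22 mm high. Origin at its underside.
Mind the look-alikes: they are no part of the job. Of the things shaped like the part that bears transducer_center, the bare steel one is meant.

How it is judged:
By the outcome, as a careful person would: the job done as asked, in the order asked, and still so for the second after the job is handed in, with the robot touching nothing.
It also fails if it takes over 54 s, if anything falls off the work surface, if the arm or the gripper's body presses on something with over 40 N, if the wrist force passes 120 N, or if a joint passes its speed limit or range.

ROBOT

A 7-joint arm with a two-finger parallel gripper is mounted at the origin on the work surface. World frame = base frame: x ahead of the robot, y to its left, z up, the work surface at z = 0. Lengths are in m, angles in rad, forces in N, time in s.
With the tool pointing down it reaches from about 0.4 to 0.85 m from the base axis. Payload 10.4 kg.
Tool frame: the origin (TCP) lies midway between the tips of the shut fingers; the grasp point (between the pads) lies 19 mm behind it; z points along the fingers, y is the line along which they close (so a half turn about z gives the same grasp; the last joint's range is limited). The gripper opens to 87 mm and grips with 3 to 60 N. Pads are 19 mm wide; open, the fingers measure 117 mm over their backs; the gripper's body (75 mm by 190 mm) begins 51 mm behind the grasp point.
Start: joints at [-1.339, 0.332, -0.065, 1.46, 0.022, 1.35, -0.088], TCP at [0.158, 0.605, 0.198] pointing down, gripper open.
Joint ranges: [-2.6, 2.6], [-0.5, 2.12], [-1.47, 1.34], [0.16, 2.42], [-1.27, 4.41], [0.06, 2.06], [-2.6, 2.6]. Speed limits (rad/s): [2.22, 2.22, 2.79, 2.79, 3.14, 3.14, 3.14].

INTERFACE

Orientations are given as a unit quaternion [x, y, z, w].
In Python, from bench import r gives the robot as it stands.
- The arm moves only by the tool arm_command, never from a script. Its argument "moves" is one flat list of numbers, 4 for each row, row after row: the shift along the tool's x, y, z in cm, then the turn about the tool's z in degrees. A call has 1 to 12 rows; each row shifts and turns the commanded pose from where the row before left it, along the tool's axes as they then stand; what a row does not reach is not made up. A row lasts 1/12 s, in which the tool goes at most 41.7 mm and 7.16 degrees, less where a joint would pass 70% of its speed; a pose out of reach is approached as far as the arm can. A call with a gripper value outside its range is refused whole. "fingers" is the opening in per cent of the stroke, from 0 (shut) to 100 (fully open), set as the call begins (left out, the last holds). The fingers move at their own pace and stop on an object; "squeeze" is the grip in N (left out, the last holds). Time passes only in rows, so rows that do not move let the fingers close. It gives the time, the measured TCP pose, the force, the opening and the grip force at its end, in the units of the state.
- r.read_state(): the state, without advancing time (a new reading comes with each control period).
- r.camera(name): name is "scene" or "top" or "wrist"; returns the picture (400x640x3 uint8, red, green, blue); there is no depth.
- r.camera_info(name): a dict with "fx", "fy", "cx", "cy" (pixels), "origin" and "attitude" of the camera in the world. Camera axes: x right, y up, looking along -z (the intrinsics and any distortion apply to the point x, -y, -z); pixel columns grow to the right and rows downward; lengths in m; the calibration is good to about 2 mm. A picture is of the moment at which its call begins: read the wrist's pose just before it. camera_info takes no time and is no camera call; for the wrist camera it gives the pose at the moment of the call.
- r.close_job(): hands the job in; it is judged then, once.
The state is a dict: "time": time; "joint_positions": joint angles; "joint_vel": joint speeds; "joint_torque": joint torques, N m; "ee_pos": TCP position; "eef_rot": TCP orientation; "ft_force": force on the tool from outside, world axes, zero at the start; "torque": the same for the moment, N m; "width": finger opening in m; "grip_force": force on a finger pad.
Only numpy, scipy, OpenCV 4.12 (cv2) and the standard library are available. Lean on these libraries where they do the work, as an engineer would, in place of code of your own. Each camera call takes 0.05 s, during which the arm holds its last target. There are 200 camera calls.

## Working session

There is one attempt and no reset: what is moved stays moved. The work goes in short steps, Python scripts to look and compute and a tool call to move; the robot and the scene stay as the last step left them, time stands still between calls to the robot, and variables do not carry over. Pictures are saved under pics/ and viewed, at most 10 in all, crops included, and the job is handed in when it is done.

Besides the shell and the picture viewer there is one more tool, called after "Emit:" in YAML: its name, and indented under it one key for each argument. arm_command: Moves the arm, as the interface text tells. Its arguments: {"type":"object","properties":{"moves":{"type":"array"},"fingers":{"type":"number"},"squeeze":{"type":"number"}},"required":["moves"]}

```bash
mkdir -p pics; ls; python3 - <<'E'
from bench import r
import cv2
for n in("top","scene"):
    im=r.camera(n); cv2.imwrite(f"pics/{n}0.png",im[:,:,::-1]); print(n,r.camera_info(n))
s=r.read_state(); print({k:s[k] for k in("time","ee_pos","eef_rot","width","ft_force")})
E
```

```text
pics
top {'fx': 506.10836807046326, 'fy': 506.10836807046326, 'cx': 309.1502918123931, 'cy': 200.38582164248783, 'origin': array([0.43174359, 0.00802779, 1.35293505]), 'attitude': array([-0.01764926,  0.01547815,  0.71156049, -0.70223258])}
scene {'fx': 424.05446249611293, 'fy': 424.05446249611293, 'cx': 319.60293953478663, 'cy': 197.87804759107797, 'origin': array([1.01946181, 0.82188101, 0.78617621]), 'attitude': array([0.12643295, 0.4246399 , 0.86614375, 0.23128048])}
{'time': 0.1, 'ee_pos': array([0.15745297, 0.60446598, 0.19774449]), 'eef_rot': array([ 1.27040828e-01,  9.91897298e-01, -6.14182276e-04, -4.28229996e-05]), 'width': 0.08709345333661163, 'ft_force': array([-0.63506583,  0.09254014, -0.30006972])}
```

View pics/top0.png

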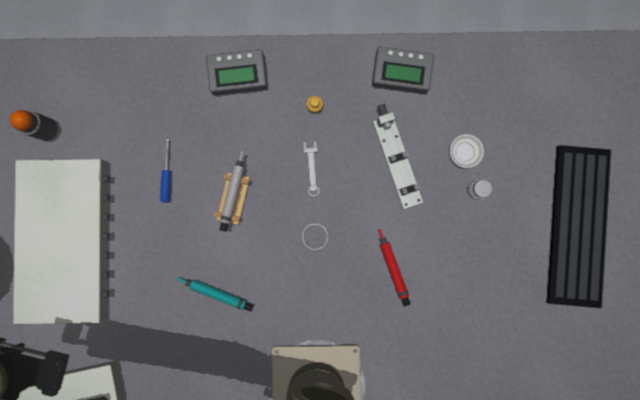

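View pics/scene0.png

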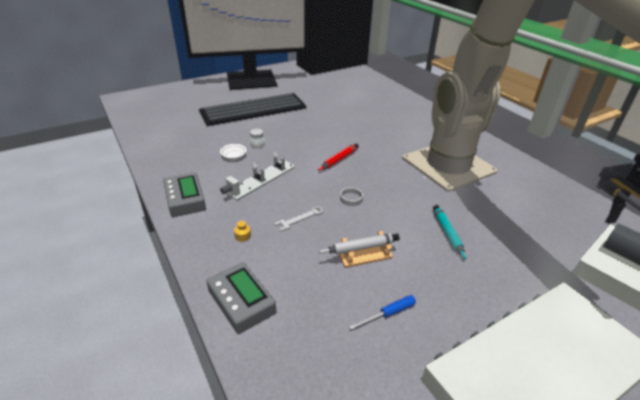

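The top view shows three look-alikes: bare steel in the wooden rest (234,190), teal (216,293) and red (394,268). The steel one is meant. The mount runs from (412,207) to its anvil at (382,110). I'll check both in one close crop.

```bash
cat > h.py <<'E'
import numpy as np, cv2
from bench import r
from scipy.spatial.transform import Rotation as R
def ray(name,u,v,z,info=None):
    i=info or r.camera_info(name); d=R.from_quat(i["attitude"]).apply([(u-i["cx"])/i["fx"],-(v-i["cy"])/i["fy"],-1])
    o=np.array(i["origin"]); return o+d*(z-o[2])/d[2]
def proj(name,p,info=None):
    i=info or r.camera_info(name); c=R.from_quat(i["attitude"]).inv().apply(np.array(p)-i["origin"])
    return i["cx"]+i["fx"]*c[0]/-c[2], i["cy"]-i["fy"]*c[1]/-c[2]
def rel(p,yaw):
    """shift in current tool axes (cm) to world p and turn (deg) to bring tool y to world angle yaw (mod 180)"""
    s=r.read_state(); q=R.from_quat(s["eef_rot"]); M=q.as_matrix()
    d=q.inv().apply(np.array(p)-s["ee_pos"])*100
    t=q.inv().apply([np.cos(yaw),np.sin(yaw),0]); a=np.degrees(np.arctan2(-t[0],t[1]))
    return d, (a+90)%180-90
E
python3 - <<'E'
from h import *
im=cv2.imread("pics/top0.png")
a=im[135:255,195:275];b=im[98:218,360:440]
cv2.imwrite("pics/crop1.png",np.hstack([cv2.resize(x,None,fx=5,fy=5,interpolation=cv2.INTER_CUBIC) for x in(a,b)]))
E
```

```text
(no output)
```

View pics/crop1.png

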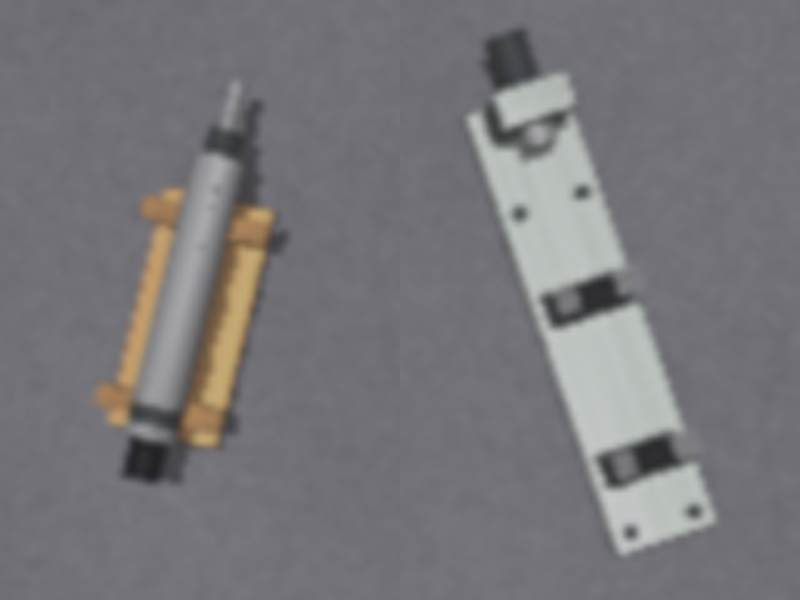

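The crop confirms a bare steel barrel with its plunger up at crop (236,82) and connector at (144,480). The mount's clips are at about (597,291) and (654,453), with the anvil at the top.

```bash
python3 - <<'E'
from h import *
T=lambda c,z:ray("top",195+(c[0]+.5)/5-.5,135+(c[1]+.5)/5-.5,z)
M=lambda c,z:ray("top",360+(c[0]-400+.5)/5-.5,98+(c[1]+.5)/5-.5,z)
tip,nb,cb,ce=[T(c,.044) for c in((236,82),(219,154),(152,437),(145,481))]
print(tip,nb,cb,ce,np.linalg.norm(tip-ce),np.linalg.norm(nb-cb))
d=(tip-ce)/np.linalg.norm(tip-ce);print("yaw",np.degrees(np.arctan2(d[1],d[0])), "c",tip-.115*d, ce+.097*d,(nb+cb)/2)
c1=M((597,291),.055);c0=M((654,453),.055);d=c1-c0
print(c0,c1,(c0+c1)/2,np.linalg.norm(d),np.degrees(np.arctan2(d[1],d[0])))
p=[M(c,.01) for c in((617,555),(716,522),(467,115))]
d=p[2]-p[0];print(p,np.linalg.norm(p[1]-p[0]),np.linalg.norm(d),np.degrees(np.arctan2(d[1],d[0])))
d/=np.linalg.norm(d);print((p[0]+p[1])/2+.09*d)
C=(tip-.115*d)
print(R.from_quat(r.read_state()["eef_rot"]).as_matrix().round(3), r.camera_info("wrist"))
E
```

```text
[0.62411034 0.18520215 0.044     ] [0.5865951  0.19430029 0.044     ] [0.44009216 0.22992365 0.044     ] [0.41742652 0.23366307 0.044     ] 0.21228910331023712 0.15077179296876086
yaw -13.19570958292396 c [0.5121468  0.21145411 0.044     ] [0.51186533 0.21152011 0.044     ] [0.51334363 0.21211197 0.044     ]
[ 0.52050533 -0.24883776  0.055     ] [ 0.60454303 -0.22136873  0.055     ] [ 0.56252418 -0.23510325  0.055     ] 0.08841313622733034 18.100782977526418
[array([ 0.46962051, -0.23690944,  0.01      ]), array([ 0.48644486, -0.28980264,  0.01      ]), array([ 0.70611303, -0.16184745,  0.01      ])] 0.055504503603120245 0.24811895266322492 17.609276356600862
[ 0.56381544 -0.23612886  0.01      ]
[[-0.968  0.252 -0.   ]
 [ 0.252  0.968 -0.001]
 [-0.    -0.001 -1.   ]] {'fx': 319.47546045829586, 'fy': 319.47546045829586, 'cx': 325.92223923161606, 'cy': 198.36425899906482, 'origin': array([0.08309211, 0.62306826, 0.38349985]), 'attitude': array([-0.11187788, -0.08541595,  0.6053949 ,  0.78338016])}
```

```bash
python3 -c "
from h import *
print(rel([.5125,.2115,.16],np.radians(76.7)))"
```

```text
(array([-44.26203229, -29.07548663,   3.81334165]), np.float64(-1.297253947850976))
```

Emit:
arm_command:
  moves: [-1,-0.7,0,0,-2.4,-1.6,0.2,0,-2.8,-1.8,0.3,0,-2.8,-1.8,0.3,0,-2.8,-1.8,0.3,0,-2.8,-1.8,0.3,0,-2.8,-1.8,0.3,0,-2.8,-1.8,0.3,0,-2.8,-1.8,0.3,0,-2.8,-1.8,0.3,0,-2.8,-1.8,0.3,0,-2.8,-1.8,0.3,0]
  fingers: 100

```text
time: 1.1
ee_pos: [0.4112, 0.3268, 0.1663]
eef_rot: [0.127, 0.992, 0.0, -0.0]
ft_force: [0.7, 0.2, -0.0]
width: 0.0871
grip_force: 0.0
```

Emit:
arm_command:
  moves: [-2.8,-1.8,0.2,0,-2.8,-1.8,0.2,0,-2.8,-1.8,0.2,-0.6,-2.8,-1.8,0,-0.7,-1.5,-1.4,0,0,0,0,0,0,0,0,0,0]

```text
time: 1.68
ee_pos: [0.5124, 0.2125, 0.1602]
eef_rot: [0.117, 0.993, -0.0, -0.0]
ft_force: [-1.0, 0.9, 0.3]
width: 0.0871
grip_force: 0.0
```

```bash
python3 - <<'E'
from h import *
i=r.camera_info("wrist"); im=r.camera("wrist"); cv2.imwrite("pics/w1.png",im[:,:,::-1])
s=r.read_state();print(s["time"],s["ee_pos"],rel([.5125,.2115,.06],np.radians(76.7)))
np.save("i1.npy",i,allow_pickle=True)
for p in([.5125,.2115,.044],[.6245,.185,.044],[.418,.2337,.044]): print(proj("wrist",p,i))
E
```

```text
1.7333 [0.51170636 0.21409017 0.16026635] (array([-0.14377446, -0.23541605, 10.0265003 ]), np.float64(-0.05246276104462311))
(np.float64(326.09149403189167), np.float64(187.91015844952219))
(np.float64(326.4500333661364), np.float64(291.6896891374246))
(np.float64(325.5521527909748), np.float64(82.2117569998001))
```

View pics/w1.png

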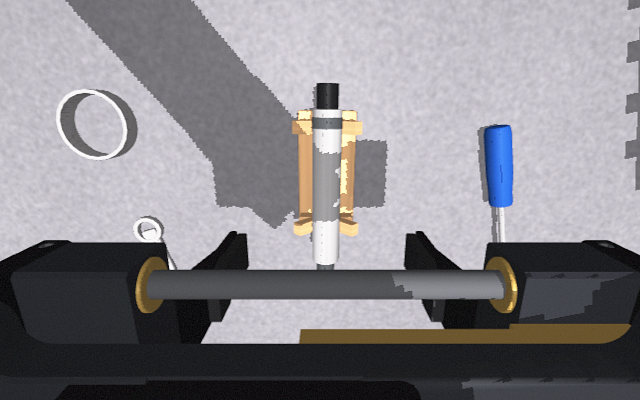

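The wrist view shows the steel transducer between the fingers, connector end at (327,83), 1–2 px from the prediction. I'll descend.

Emit:
arm_command:
  moves: [-0.1,-0.1,1,0,0,0,2,0,0,0,2,0,0,0,2,0,0,0,1.5,0,0,0,1,0,0,0,0,0,0,0,0,0]

```text
time: 2.4
ee_pos: [0.5123, 0.2138, 0.0652]
eef_rot: [0.115, 0.993, -0.0, -0.0]
ft_force: [0.6, -0.5, 0.4]
width: 0.0866
grip_force: 0.0
```

```bash
python3 -c "
from h import *
s=r.read_state();print(s['ee_pos'],rel([.5125,.2115,.025],np.radians(76.7)))"
```

```text
[0.51233376 0.21376095 0.06524744] (array([-0.07044299, -0.21506944,  4.02476644]), np.float64(0.057403874076413786))
```

Emit:
arm_command:
  moves: [-0.1,-0.2,1.5,0,0,0,1.5,0,0,0,1,0,0,0,0,0,0,0,0,0]

```text
time: 2.82
ee_pos: [0.5134, 0.2113, 0.0259]
eef_rot: [0.116, 0.993, 0.0, -0.0]
ft_force: [-0.1, -0.0, 0.4]
width: 0.0866
grip_force: 0.0
```

Emit:
arm_command:
  moves: [0,0,0,0,0,0,0,0,0,0,0,0,0,0,0,0,0,0,0,0,0,0,0,0,0,0,0,0,0,0,0,0,0,0,0,0,0,0,0,0]
  fingers: 0
  squeeze: 25

```text
time: 3.65
ee_pos: [0.5133, 0.2112, 0.0254]
eef_rot: [0.116, 0.993, 0.0, -0.0]
ft_force: [-0.1, 1.5, -0.5]
width: 0.0283
grip_force: 0.7
```

Width is 28.3 mm, which matches the barrel. I'll wait for the grip to build, then lift.

Emit:
arm_command:
  moves: [0,0,0,0,0,0,0,0,0,0,0,0,0,0,-0.5,0,0,0,-1,0,0,0,-1.5,0,0,0,-2,0,0,0,-2,0,0,0,-2,0,0,0,-2,0,0,0,-1,0,0,0,0,0]

```text
time: 4.65
ee_pos: [0.5145, 0.2111, 0.1481]
eef_rot: [0.116, 0.993, 0.001, 0.001]
ft_force: [-0.2, -0.2, -3.9]
width: 0.0242
grip_force: 22.7
```

```bash
python3 -c "
from h import *
s=r.read_state();print(s['width'],s['grip_force'],s['ee_pos'],rel([.563,-.2355,.145],np.radians(107.8)))"
```

```text
0.024185530203978914 22.7370947599411 [0.51450279 0.21114876 0.14806151] (array([-15.01904091, -42.34303835,   0.24532506]), np.float64(-31.13387668150569))
```

Emit:
arm_command:
  moves: [-0.4,-1,0,0,-0.8,-2,0,0,-1.0,-3,0,0,-1.1,-3,0,0,-1.1,-3,0,0,-1.1,-3,0,0,-1.1,-3,0,0,-1.1,-3,0,0,-1.1,-3,0,0,-1.1,-3,0,0,-1.1,-3,0,0,-1.1,-3,0,0]

```text
time: 5.65
ee_pos: [0.5536, -0.1403, 0.1438]
eef_rot: [0.116, 0.993, -0.0, -0.001]
ft_force: [0.3, 0.5, -3.2]
width: 0.0243
grip_force: 22.7
```

Emit:
arm_command:
  moves: [-1.1,-3,0,0,-1.1,-3,0,0,-0.8,-3,0,0,-0.8,-2,0,0,0,0,0,-3,0,0,0,-6,0,0,0,-6,0,0,0,-6,0,0,0,-6,0,0,0,-4,0,0,0,0,0,0,0,0]

```text
time: 6.65
ee_pos: [0.5656, -0.2542, 0.144]
eef_rot: [-0.152, 0.988, 0.0, -0.001]
ft_force: [-0.8, 0.7, -3.4]
width: 0.0243
grip_force: 22.7
```

```bash
python3 - <<'E'
from h import *
s=r.read_state();print(s['width'],s['grip_force'],s['ee_pos'],s['ft_force'],s['torque'],rel([.563,-.2355,.1],np.radians(107.8)))
im=r.camera("top")[:,:,::-1]; b=im[90:210,340:440]; e=r.camera("scene")[:,:,::-1][120:210,210:310]
i=r.camera_info("wrist");cv2.imwrite("pics/w2.png",r.camera("wrist")[:,:,::-1])
o=np.hstack([cv2.resize(b,(400,480),interpolation=2),cv2.resize(e,(400,360),interpolation=2).copy() if 0 else cv2.copyMakeBorder(cv2.resize(e,(400,360),interpolation=2),0,120,0,0,0)])
cv2.imwrite("pics/c2.png",o)
B=np.array([.563,-.2355,0]);d=np.array([np.cos(np.radians(17.8)),np.sin(np.radians(17.8)),0])
for x in(-.09,-.045,.045): print(x,proj("wrist",B+x*d+[0,0,.01],i),proj("wrist",B+x*d+[0,0,.055],i))
E
```

```text
0.024288477375320344 22.7357017993927 [ 0.56560994 -0.25418361  0.14404959] [-0.82086749  0.72735431 -3.41447805] [ 0.04017031  0.00733168 -0.0337794 ] (array([-0.32230496,  1.85522731,  4.40644991]), np.float64(-0.2876679787608083))
-0.09 (np.float64(345.65957888803695), np.float64(94.6303744176234)) (np.float64(348.9423884276283), np.float64(92.72582678854478))
-0.045 (np.float64(345.10968199118076), np.float64(142.22039974531808)) (np.float64(348.15639367281085), np.float64(147.90636604144595))
0.045 (np.float64(344.1301308830642), np.float64(226.99422245927224)) (np.float64(346.78111197334175), np.float64(244.45762842101976))
```

View pics/w2.png

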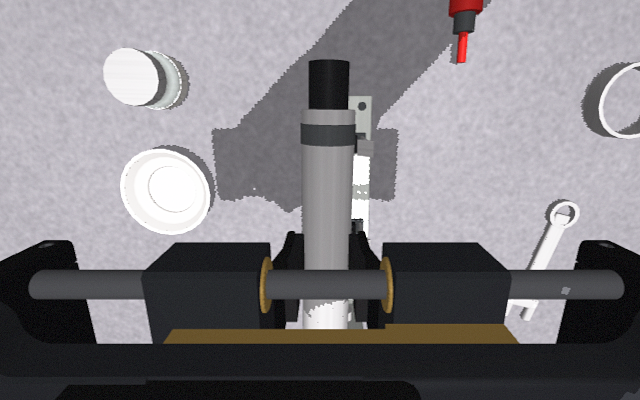

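View pics/c2.png

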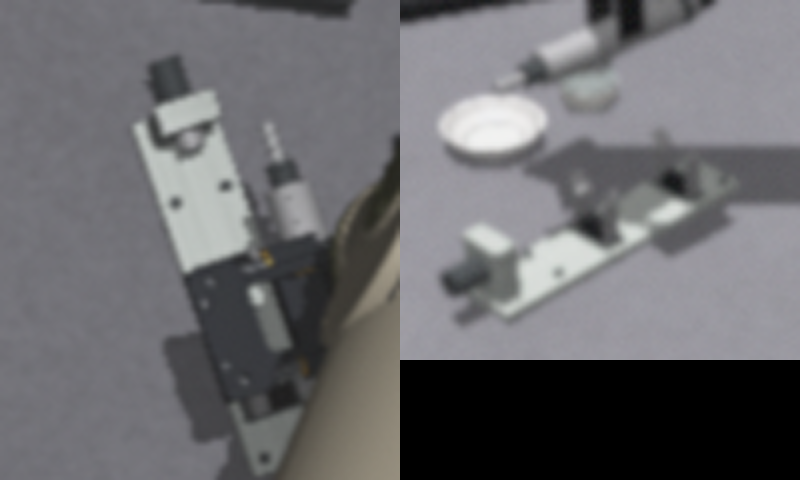

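The wrist view shows the barrel held square (connector end v≈60, barrel back v≈110), and the mount lies to the right, since I overshot by 19 mm. The top view agrees. I'll fit how the part sits in the hand from its edges.

```bash
python3 - <<'E'
from h import *
from scipy.optimize import least_squares
g=cv2.imread("pics/w2.png",0).astype(float)
print("col",[(v,int(g[v,310:345].mean())) for v in range(52,152,2)])
W={}
for v in(85,115,155,170,190,210,225):
    gr=np.diff(cv2.GaussianBlur(g,(3,3),0)[v]); a=285+np.argmax(abs(gr[285:318]));b=335+np.argmax(abs(gr[335:365])); print(v,a,b,b-a)
i=r.camera_info("wrist");s=r.read_state();print(s["ee_pos"],i["origin"]-s["ee_pos"],R.from_quat(i["attitude"]).as_matrix().round(3))
E
```

```text
col [(52, 111), (54, 111), (56, 111), (58, 111), (60, 30), (62, 25), (64, 25), (66, 26), (68, 25), (70, 25), (72, 24), (74, 26), (76, 25), (78, 25), (80, 24), (82, 24), (84, 25), (86, 24), (88, 25), (90, 24), (92, 24), (94, 25), (96, 25), (98, 23), (100, 24), (102, 24), (104, 23), (106, 24), (108, 27), (110, 151), (112, 146), (114, 145), (116, 146), (118, 146), (120, 146), (122, 147), (124, 138), (126, 64), (128, 66), (130, 66), (132, 65), (134, 65), (136, 65), (138, 65), (140, 65), (142, 65), (144, 64), (146, 121), (148, 147), (150, 147)]
85 308 348 40
115 304 354 50
155 303 353 50
170 302 352 50
190 302 352 50
210 292 351 59
225 300 362 62
[ 0.56637697 -0.25382822  0.14480947] [-0.07311171 -0.02401667  0.18583845] [[-0.302 -0.916 -0.265]
 [ 0.953 -0.29  -0.084]
 [ 0.    -0.278  0.961]]
```

```bash
python3 - <<'E'
from h import *
from scipy.optimize import least_squares
i=r.camera_info("wrist");s=r.read_state();q=R.from_quat(s["eef_rot"]);tcp=np.array(s["ee_pos"])
M=q.as_matrix(); f=-M[:,0] if M[0,0]<0 else M[:,0]; f=f/np.linalg.norm(f); up=np.array([0,0,1.]); lat=np.cross(up,f)
def P(p,x,side,rad,dx=0):
    dx0,h,pt,la,yw=p; a=f*np.cos(pt)+up*np.sin(pt)+lat*yw; n=-f*np.sin(pt)+up*np.cos(pt)
    c=tcp+f*dx0+up*h+lat*la
    return proj("wrist",c+a*x+rad*(side*lat+(1-abs(side))*n),i)
def edge(p,v,rad,side):   # silhouette col at row v
    best=None;xs=np.linspace(-.1,.05,40);u=[];w=[]
    for ph in np.radians(np.arange(0,91,6)):
        dx0,h,pt,la,yw=p; a=f*np.cos(pt)+up*np.sin(pt)+lat*yw; n=-f*np.sin(pt)+up*np.cos(pt); c=tcp+f*dx0+up*h+lat*la
        pts=[proj("wrist",c+a*x+rad*(np.cos(ph)*lat*side+np.sin(ph)*n),i) for x in(-.1,.03)]
        (u0,v0),(u1,v1)=pts; u.append(u0+(v-v0)*(u1-u0)/(v1-v0))
    return max(u) if np.mean(u[:1])>np.mean(u[-1:]) else min(u)
def res(p):
    e=[P(p,-.097,0,.010)[1]-59,P(p,-.075,0,.014)[1]-109]
    for v,a,b,rd in((85,308.5,348.5,.01),(115,304.5,354.5,.014),(155,303.5,353.5,.014),(170,302.5,352.5,.014),(190,302.5,352.5,.014)):
        e+= [edge(p,v,rd,1)-max(a,b) , edge(p,v,rd,-1)-min(a,b)] if edge(p,v,rd,1)>edge(p,v,rd,-1) else [edge(p,v,rd,1)-a,edge(p,v,rd,-1)-b]
    return e
for fix in(0,1):
    g=(lambda p:res([p[0],p[1],0 if fix else p[2],p[3],p[4]]))
    o=least_squares(g,[0,.019,0,0,0],x_scale=[.01,.01,.1,.01,.1]);print(o.x.round(4),np.degrees(o.x[2]),np.array(o.fun).round(1))
E
```

```text
[-0.0022  0.0046 -0.0833 -0.0002 -0.0119] -4.770582441237179 [ 0.5 -0.5  0.1  1.2  0.6 -2.2 -0.1 -0.6  0.3  0.6 -0.6  0.9]
[-1.1000e-03  1.0000e-02  2.8288e+00 -2.0000e-04 -1.2700e-02] 162.08098547281963 [ 1.1 -1.2 -0.1  1.4  0.6 -2.2  0.1 -0.8  0.6  0.3 -0.2  0.4]
```

```bash
python3 - <<'E'
from h import *
def tri(a,b):
    A=[];B=[]
    for n,(u,v) in(("top",a),("scene",b)):
        o=ray(n,u,v,.5);c=np.array(r.camera_info(n)["origin"]);d=(o-c)/np.linalg.norm(o-c);m=np.eye(3)-np.outer(d,d);A.append(m);B.append(m@c)
    x=np.linalg.lstsq(np.vstack(A),np.hstack(B),rcond=None)[0]; return x,np.hstack([A[k]@x-B[k] for k in(0,1)]).round(4)
t=(340+267.5/4-.4,90+125/4-.4)
for b in((493,86),(497,85),(501,84)): print(tri(t,(210+b[0]/4-.4,120+b[1]/4-.4)))
s=r.read_state();q=R.from_quat(s["eef_rot"]);f=-q.as_matrix()[:,0];e=np.array(s["ee_pos"])
for h in(.01,.019):
  p=e+.115*f+[0,0,h];print(h,p,proj("top",p),proj("scene",p))
print(t,s["ee_pos"])
E
```

```text
(array([ 0.55564821, -0.11319222,  0.2422359 ]), array([-0.0942,  0.0864, -0.0358,  0.0942, -0.0864,  0.0358]))
(array([ 0.55460035, -0.11179582,  0.24407717]), array([-0.0948,  0.0873, -0.0361,  0.0948, -0.0873,  0.0361]))
(array([ 0.55355836, -0.11039839,  0.2459192 ]), array([-0.0954,  0.0883, -0.0364,  0.0954, -0.0883,  0.0364]))
0.01 [ 0.67601028 -0.21910753  0.1547065 ] (np.float64(404.67851750100976), np.float64(120.39001252750963)) (np.float64(234.39093443388822), np.float64(145.0093257935183))
0.019 [ 0.67601028 -0.21910753  0.1637065 ] (np.float64(405.3821064141152), np.float64(119.61218475644309)) (np.float64(234.08123842687849), np.float64(142.30084413210398))
(406.475, 120.85) [ 0.56637697 -0.25382822  0.14480947]
```

Emit:
arm_command:
  moves: [-0.1,0.6,0,-0.3,-0.2,1,0,0,-0.1,0.3,0,0,0,0,0,0,0,0,0,0,0,0,0,0]

```text
time: 7.3
ee_pos: [0.5649, -0.2344, 0.1455]
eef_rot: [-0.156, 0.988, -0.0, 0.0]
ft_force: [-0.6, 1.0, -2.6]
width: 0.024
grip_force: 22.7
```

```bash
python3 - <<'E'
from h import *
s=r.read_state();q=R.from_quat(s["eef_rot"]);f=-q.as_matrix()[:,0];e=np.array(s["ee_pos"]);up=np.array([0,0,1.])
print(e,s["ft_force"],rel([.563,-.2355,.1],np.radians(107.8)))
im=r.camera("scene")[:,:,::-1]; cv2.imwrite("pics/scene3.png",im)
o=cv2.resize(im[115:205,220:330],None,fx=7,fy=6.5,interpolation=2) if 0 else cv2.resize(im[110:205,215:330],None,fx=6,fy=6,interpolation=2)
for h,p,c in((.019,0,(0,0,255)),(.010,0,(0,255,255)),(.010,.1,(0,255,0))):
    a=f*np.cos(p)+up*np.sin(p);n=np.cross(a,np.cross(up,a))
    for x,rad in((.115,0),(.075,0),(.075,.014),(.075,-.014),(-.097,0),(-.075,.014),(-.075,-.014)):
        u,v=proj("scene",e+up*h+a*x+n*rad); cv2.circle(o,(int((u-215+.5)*6),int((v-110+.5)*6)),2,c,-1)
cv2.imwrite("pics/c3.png",o)
E
```

```text
[ 0.56486329 -0.23442533  0.14552167] [-0.62987721  0.9872801  -2.63754946] (array([ 0.21115348, -0.04373048,  4.5521412 ]), np.float64(0.19913384869894912))
```

View pics/c3.png

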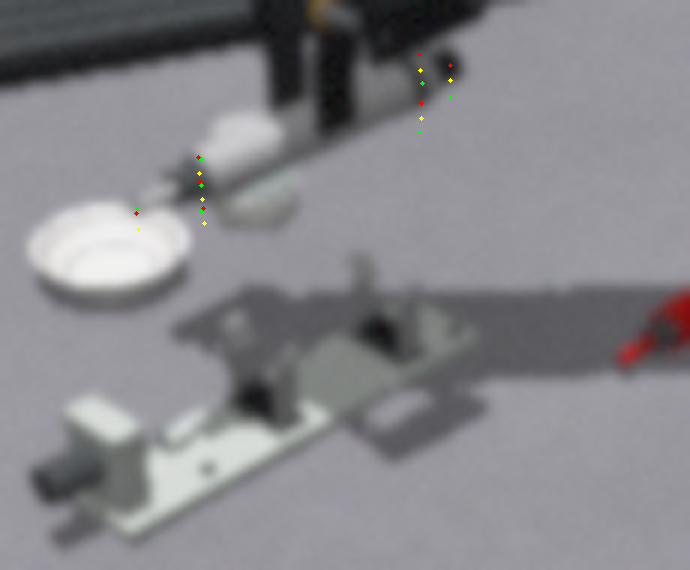

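The crop shows the barrel level and about 19 mm above the TCP (red prediction dots fit). The tip at about (145,205) sits roughly 2 mm back of nominal. I'll descend to just above the clips and check alignment there.

Emit:
arm_command:
  moves: [0,0,0.8,0.2,0,0,1.6,0,0,0,1.6,0,0,0,1.6,0,0,0,1.4,0,0,0,1,0,0,0,0,0,0,0,0,0,0,0,0,0]

```text
time: 8.1
ee_pos: [0.5653, -0.2347, 0.0662]
eef_rot: [-0.155, 0.988, -0.0, 0.001]
ft_force: [-0.1, 1.2, -2.1]
width: 0.0243
grip_force: 22.7
```

```bash
python3 - <<'E'
from h import *
s=r.read_state();print(s["ee_pos"],s["ft_force"],rel([.5649,-.2349,.038],np.radians(107.8)))
w=r.camera("wrist")[:,:,::-1];t=r.camera("top")[:,:,::-1];c=r.camera("scene")[:,:,::-1]
W=cv2.resize(w[40:240,230:430],(400,400),interpolation=2)
Z=lambda x:cv2.resize(x,(400,400),interpolation=2)
cv2.imwrite("pics/c4.png",np.hstack([W,Z(c[130:210,215:295])]))
E
```

```text
[ 0.56532603 -0.23468829  0.06621782] [-0.07806473  1.21725334 -2.06398703] (array([ 0.04974952, -0.0052794 ,  2.82173919]), np.float64(-0.013047065465357832))
```

View pics/c4.png

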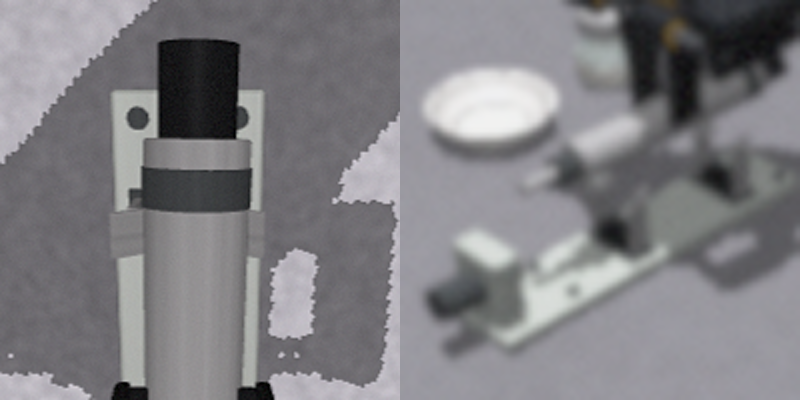

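The wrist crop shows the barrel centred at column 197 and the clip and plate at 187–188. Corrected for depth, the barrel sits about 2.5 mm too far right (+tool y). I'll check the along-axis offset the same way.

```bash
python3 - <<'E'
from h import *
i=r.camera_info("wrist");s=r.read_state();M=R.from_quat(s["eef_rot"]).as_matrix();e=np.array(s["ee_pos"])
L=lambda u,v,z:((ray("wrist",230+u/2-.25,40+v/2-.25,z,i)-e)@M*100).round(2)
print("barrel rear c",L(196.5,139,e[2]+.019+.014),"expect x=+7.5 from centre")
print("conn end",L(199,40,e[2]+.029),"9.7")
print("plate rear",L(111,90,.01),L(265,90,.01),"9.0 from bed")
for z in(.05,.058):print("clip back/front",L(187,212,z),L(187,258,z),"5.2 / 3.8")
print("barrel y",L(142,170,e[2]+.019),L(251,170,e[2]+.019))
E
```

```text
barrel rear c [ 7.56  0.02 -3.31] expect x=+7.5 from centre
conn end [ 9.71  0.08 -2.91] 9.7
plate rear [ 9.15 -2.99  5.63] [9.15 2.52 5.62] 9.0 from bed
clip back/front [ 5.3  -0.25  1.63] [ 3.83 -0.25  1.63] 5.2 / 3.8
clip back/front [ 5.39 -0.24  0.83] [ 3.98 -0.24  0.83] 5.2 / 3.8
barrel y [ 6.78 -1.36 -1.91] [ 6.78  1.42 -1.91]
```

Emit:
arm_command:
  moves: [0.1,-0.25,0,0,0,0,0.8,0,0,0,0.8,0,0,0,0.5,0,0,0,0.3,0,0,0,0,0,0,0,0,0]

```text
time: 8.83
ee_pos: [0.5645, -0.237, 0.0411]
eef_rot: [-0.155, 0.988, 0.0, -0.0]
ft_force: [-0.3, -0.0, -3.0]
width: 0.0241
grip_force: 22.7
```

Emit:
arm_command:
  moves: [0,0,0.1,0,0,0,0.1,0,0,0,0.1,0,0,0,0,0,0,0,0,0]

```text
time: 9.25
ee_pos: [0.5649, -0.2369, 0.0386]
eef_rot: [-0.155, 0.988, 0.0, 0.0]
ft_force: [0.9, 1.0, -2.1]
width: 0.0243
grip_force: 23.1
```

Near contact. I'll go a touch lower, then release.

Emit:
arm_command:
  moves: [0,0,0.1,0,0,0,0.05,0,0,0,0,0,0,0,0,0]

```text
time: 9.58
ee_pos: [0.5651, -0.2367, 0.0375]
eef_rot: [-0.155, 0.988, 0.0, 0.0]
ft_force: [-1.0, 2.7, 5.5]
width: 0.0238
grip_force: 24.3
```

Emit:
arm_command:
  moves: [0,0,-0.05,0,0,0,0,0,0,0,0,0,0,0,0,0,0,0,0,0,0,0,0,0,0,0,0,0,0,0,0,0]
  fingers: 60

```text
time: 10.25
ee_pos: [0.5646, -0.237, 0.0373]
eef_rot: [-0.155, 0.988, 0.0, -0.0]
ft_force: [0.3, -0.4, 0.4]
width: 0.0519
grip_force: 0.0
```

Emit:
arm_command:
  moves: [0,0,-0.5,0,0,0,-1,0,0,0,-1.5,0,0,0,-1.5,0,0,0,-1.5,0,0,0,-1,0,0,0,0,0,0,0,0,0]

```text
time: 10.92
ee_pos: [0.565, -0.237, 0.1079]
eef_rot: [-0.155, 0.988, -0.0, 0.001]
ft_force: [0.2, -0.4, 0.9]
width: 0.0522
grip_force: 0.0
```

```bash
python3 - <<'E'
from h import *
s=r.read_state();print(s["ee_pos"],s["ft_force"],s["width"])
i=r.camera_info("wrist")
w=r.camera("wrist")[:,:,::-1];c=r.camera("scene")[:,:,::-1]
cv2.imwrite("pics/w5.png",w)
cv2.imwrite("pics/c5.png",np.hstack([cv2.resize(w[50:250,230:430],(400,400),interpolation=2),cv2.resize(c[140:210,220:290],(400,400),interpolation=2)]))
E
```

```text
[ 0.56497335 -0.23703479  0.10794198] [ 0.2414768  -0.44591576  0.8538414 ] 0.05221903420909592
```

View pics/c5.png

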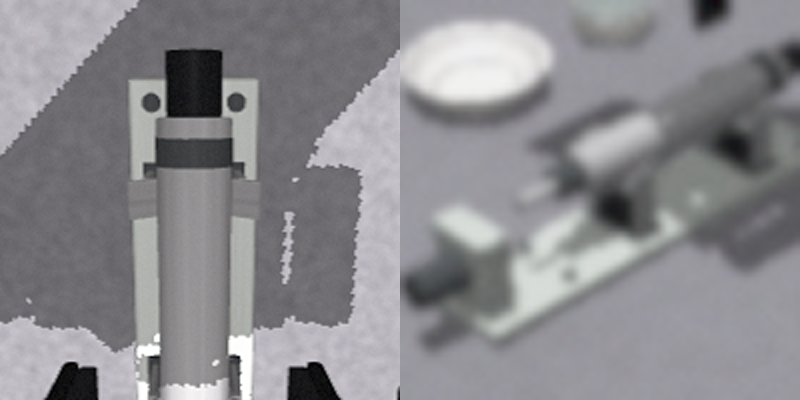

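The crop shows the barrel lying across both clips, centred (column 195 against the plate's 193), with the plunger toward the anvil. I'll close the fingers and press.

Emit:
arm_command:
  moves: [0,0,0,0,0,0,0,0,0,0,0,0,0,0,0,0,0,0,0,0,0,0,0,0,0,0,0,0,0,0,0,0,0,0,0,0]
  fingers: 0

```text
time: 11.77
ee_pos: [0.5646, -0.237, 0.1074]
eef_rot: [-0.155, 0.988, 0.0, 0.0]
ft_force: [-0.5, -0.7, -0.0]
width: 0.003
grip_force: 0.0
```

```bash
python3 - <<'E'
from h import *
i=r.camera_info("wrist");s=r.read_state();M=R.from_quat(s["eef_rot"]).as_matrix();e=np.array(s["ee_pos"])
L=lambda u,v,z:((ray("wrist",230+u/2-.25,50+v/2-.25,z,i)-e)@M*100).round(2)
print(s["width"],e,"rear c",L(195,118,.071)-[7.5,0,0],"plate",L(129,80,.01)-[9,0,0],L(259,80,.01)-[9,0,0],"clip",L(129,181,.056)-[5.2,0,0],L(260,181,.056)-[5.2,0,0])
E
```

```text
0.002971077689492353 [ 0.56462577 -0.23698515  0.10741491] rear c [0.02 0.01 3.64] plate [ 0.   -2.74  9.74] [0.   2.72 9.74] clip [ 0.08 -2.41  5.14] [0.08 2.4  5.14]
```

Emit:
arm_command:
  moves: [0,0,1,0,0,0,1,0,0,0,0.8,0,0,0,0.5,0,0,0,0.2,0,0,0,0.2,0,0,0,0.2,0,0,0,0,0]

```text
time: 12.43
ee_pos: [0.5646, -0.237, 0.0682]
eef_rot: [-0.155, 0.988, 0.0, -0.0]
ft_force: [-0.3, 0.1, -0.3]
width: 0.0011
grip_force: 0.0
```

Emit:
arm_command:
  moves: [0,0,0.2,0,0,0,0.2,0,0,0,0.2,0,0,0,0,0]

```text
time: 12.77
ee_pos: [0.5644, -0.2369, 0.062]
eef_rot: [-0.155, 0.988, 0.0, -0.0]
ft_force: [-0.1, -0.0, -0.1]
width: 0.0003
grip_force: 0.0
```

Emit:
arm_command:
  moves: [0,0,0.2,0,0,0,0.2,0,0,0,0,0]

```text
time: 13.02
ee_pos: [0.5644, -0.2369, 0.058]
eef_rot: [-0.155, 0.988, 0.0, -0.0]
ft_force: [-0.1, -0.2, -0.5]
width: 0.0004
grip_force: 0.0
```

```bash
python3 - <<'E'
from h import *
s=r.read_state();print(s["ee_pos"],s["ft_force"])
c=r.camera("scene")[:,:,::-1];w=r.camera("wrist")[:,:,::-1];i=r.camera_info("wrist")
cv2.imwrite("pics/w6.png",w);cv2.imwrite("pics/s6.png",c)
cv2.imwrite("pics/c6.png",np.hstack([cv2.resize(w[0:250,200:450],(400,400),interpolation=2),cv2.resize(c[140:210,225:295],(400,400),interpolation=2)]))
B=np.array([.5645,-.237,0]);f=-R.from_quat(s["eef_rot"]).as_matrix()[:,0]
for z in(.0375,.05,.057): print(z,[np.round(proj("wrist",B+f*x+[0,0,z+ (.014 if x==-.075 else .01)],i),1) for x in(-.075,-.097)],[np.round(proj("scene",B+f*x+[0,0,z]),1) for x in(.115,-.097)])
g=w.mean(2);print([(v,int(g[v,318:334].mean())) for v in range(20,130,3)])
E
```

```text
[ 0.56443944 -0.23689874  0.05796746] [-0.12876699 -0.18915008 -0.45111818]
0.0375 [array([327.3, 109.4]), array([327.3,  69.5])] [array([241. , 180.9]), array([290.1, 154.4])]
0.05 [array([327.4, 109.6]), array([327.4,  67. ])] [array([240.6, 177.5]), array([290.1, 151.2])]
0.057 [array([327.4, 109.8]), array([327.4,  65.4])] [array([240.4, 175.6]), array([290. , 149.4])]
[(20, 137), (23, 123), (26, 120), (29, 106), (32, 106), (35, 108), (38, 108), (41, 108), (44, 107), (47, 105), (50, 106), (53, 106), (56, 108), (59, 110), (62, 109), (65, 109), (68, 27), (71, 27), (74, 27), (77, 28), (80, 27), (83, 27), (86, 26), (89, 27), (92, 28), (95, 27), (98, 27), (101, 27), (104, 27), (107, 27), (110, 76), (113, 144), (116, 144), (119, 144), (122, 146), (125, 62), (128, 65)]
```

View pics/c6.png

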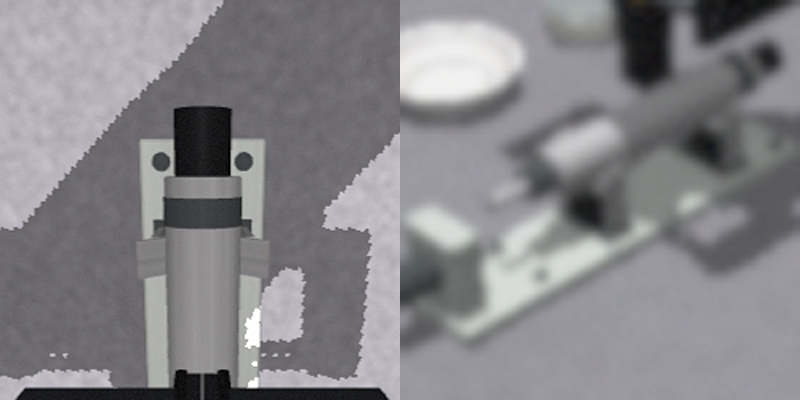

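The last crop shows the barrel still on the lips (tip crop (495,197), connector (778,52), so the axis is about 57 mm up). The shut fingertips at (645,80) are over it, but there is no force. I'll check where the TCP projects.

```bash
python3 - <<'E'
from h import *
s=r.read_state();e=np.array(s["ee_pos"]);print(s["joint_torque"],s["width"])
for z in(.05,.058,.065,.071,.08,.09): u,v=proj("scene",[e[0],e[1],z]);print(z,(u-225)/.175+400,(v-140)/.175)
i=r.camera_info("wrist");M=R.from_quat(s["eef_rot"]).as_matrix()
for d in(0,.01,.02,.03): u,v=proj("wrist",e-M[:,2]*d,i);print(d,(u-200)*1.6,v*1.6)
im=cv2.imread("pics/s6.png").astype(int)
u0=int(round(proj("scene",e)[0]));
for u in range(u0-6,u0+6,2): print(u,[im[v,u].mean().astype(int) for v in range(140,176)])
E
```

```text
[-1.12027052e-02 -5.96521604e+01  8.35159153e+00 -3.41990447e+01
  7.65678822e-02  1.54998834e-02  4.80366696e-03] 0.0006774640944780709
0.05 648.8854463282295 129.18384500130807
0.058 648.1590344155263 117.04001859719776
0.065 647.5191152270568 106.34213850804161
0.071 646.9673818089564 97.11850831477282
0.08 646.1341331391607 83.18863323907539
0.09 645.2002606379812 67.57657437884616
0 203.52233902359467 374.4815934676796
0.01 203.61962494472291 384.84503711875607
0.02 203.72725297566822 396.31018049245375
0.03 203.84696484238404 409.0625620363262
262 [np.int64(82), np.int64(93), np.int64(99), np.int64(96), np.int64(93), np.int64(93), np.int64(99), np.int64(111), np.int64(125), np.int64(136), np.int64(137), np.int64(137), np.int64(140), np.int64(142), np.int64(147), np.int64(151), np.int64(150), np.int64(150), np.int64(142), np.int64(132), np.int64(132), np.int64(147), np.int64(167), np.int64(174), np.int64(167), np.int64(149), np.int64(128), np.int64(115), np.int64(112), np.int64(117), np.int64(113), np.int64(103), np.int64(95), np.int64(90), np.int64(88), np.int64(87)]
264 [np.in
[... 1925 characters left out ...]
nt64(91), np.int64(101), np.int64(118), np.int64(127), np.int64(129), np.int64(129), np.int64(129), np.int64(129), np.int64(129), np.int64(128), np.int64(130), np.int64(130)]
272 [np.int64(79), np.int64(64), np.int64(68), np.int64(77), np.int64(86), np.int64(90), np.int64(92), np.int64(95), np.int64(93), np.int64(92), np.int64(90), np.int64(85), np.int64(80), np.int64(85), np.int64(102), np.int64(115), np.int64(120), np.int64(120), np.int64(116), np.int64(112), np.int64(104), np.int64(97), np.int64(92), np.int64(86), np.int64(88), np.int64(96), np.int64(112), np.int64(123), np.int64(128), np.int64(129), np.int64(129), np.int64(129), np.int64(128), np.int64(129), np.int64(131), np.int64(132)]
```

The image puts the fingertips just above the barrel, with no contact yet. I'll continue gently, watching the force.

Emit:
arm_command:
  moves: [0,0,0.2,0,0,0,0.2,0,0,0,0,0]

```text
time: 13.37
ee_pos: [0.5644, -0.2369, 0.0539]
eef_rot: [-0.155, 0.988, 0.0, -0.0]
ft_force: [-0.0, 0.5, -0.6]
width: 0.0004
grip_force: 0.0
```

Emit:
arm_command:
  moves: [0,0,0.2,0,0,0,0.1,0,0,0,0,0]

```text
time: 13.62
ee_pos: [0.5645, -0.237, 0.0511]
eef_rot: [-0.155, 0.988, 0.0, -0.0]
ft_force: [-0.2, 0.3, -0.0]
width: 0.0004
grip_force: 0.0
```

```bash
python3 - <<'E'
from h import *
s=r.read_state();e=np.array(s["ee_pos"]);print(e)
c=r.camera("scene")[:,:,::-1];w=r.camera("wrist")[:,:,::-1];cv2.imwrite("pics/w7.png",w);cv2.imwrite("pics/s7.png",c)
for im in(cv2.imread("pics/s6.png"),cv2.imread("pics/s7.png")):
    for u in(264,268,240,244,288): print(u,[int(im[v,u].mean()) for v in range(144,184)])
for z in(.051,.058,.0655,.071):print(z,proj("scene",[e[0],e[1],z]))
# hand-held reference earlier
g=w.mean(2);print([(v,int(g[v,318:334].mean())) for v in range(60,130,2)])
for v in(200,215,225,232,238):print(v,[int(x) for x in g[v,296:356:2]])
E
```

```text
[ 0.56448019 -0.23695814  0.05109333]
264 [33, 35, 41, 48, 61, 65, 65, 65, 70, 86, 113, 136, 144, 145, 137, 127, 122, 124, 125, 126, 123, 115, 105, 103, 104, 109, 111, 113, 109, 110, 110, 107, 104, 104, 104, 101, 122, 157, 167, 148]
268 [20, 21, 17, 21, 23, 21, 22, 18, 22, 27, 47, 78, 105, 119, 122, 121, 118, 114, 105, 99, 92, 90, 98, 113, 125, 129, 129, 130, 129, 130, 129, 130, 129, 133, 150, 173, 170, 146, 130, 139]
240 [192, 214, 219, 222, 230, 235, 236, 233, 229, 227, 224, 206, 162, 120, 99, 97, 113, 134, 148, 153, 154, 151, 152, 153, 154, 156, 158, 156, 156, 156, 154, 145, 139, 148, 154, 157, 155, 149, 143, 139]
244 [157, 169, 193, 210, 217, 218, 217, 214, 199, 170, 138, 107, 97, 103, 124, 142, 151, 152, 152, 146, 131, 112, 105, 119, 135, 143, 147, 155, 169, 170, 156, 147, 149, 155, 158, 170, 190, 207, 213, 212]
288 [129, 138, 127, 98, 64, 43, 49, 63, 81, 103, 124, 139, 148, 151, 145, 123, 103, 103, 114, 123, 125, 125, 127, 128, 124, 114, 103, 95, 91, 90, 91, 91, 92, 90, 89, 90, 91, 90, 93, 102]
264 [30, 32, 36, 44, 52, 59, 67, 67, 70, 74, 80, 90, 112, 129, 132, 126, 122, 123, 1
[... 1587 characters left out ...]
133, 136, 143, 145, 149, 151, 151, 147, 147, 146, 152, 145, 142, 142, 136, 137, 127, 123, 112, 149, 171, 174]
215 [179, 176, 178, 175, 126, 115, 126, 132, 134, 137, 144, 145, 149, 151, 146, 149, 150, 148, 150, 149, 143, 140, 135, 138, 131, 122, 110, 149, 172, 169]
225 [173, 174, 175, 173, 140, 112, 126, 132, 136, 137, 143, 143, 147, 154, 148, 148, 147, 146, 151, 149, 143, 142, 140, 138, 128, 121, 109, 156, 171, 173]
232 [176, 174, 174, 175, 140, 115, 130, 1, 18, 17, 29, 146, 150, 153, 148, 150, 145, 147, 149, 150, 24, 11, 11, 1, 131, 120, 108, 162, 171, 171]
238 [172, 177, 173, 175, 146, 113, 91, 14, 15, 17, 12, 26, 23, 25, 18, 94, 19, 19, 25, 25, 5, 14, 19, 16, 106, 122, 107, 158, 172, 170]
```

The tips moved with the arm and the barrel did not. The tip edge now projects to about 71 mm, so the shut tips sit about 20 mm above the reported TCP and contact is imminent. I'll press on.

Emit:
arm_command:
  moves: [0,0,0.1,0,0,0,0.1,0,0,0,0.1,0,0,0,0,0]

```text
time: 14.05
ee_pos: [0.5645, -0.2369, 0.0481]
eef_rot: [-0.155, 0.988, 0.0, -0.0]
ft_force: [-0.2, 0.8, 0.4]
width: 0.0004
grip_force: 0.0
```

Emit:
arm_command:
  moves: [0,0,0.1,0,0,0,0.1,0,0,0,0.1,0,0,0,0,0]

```text
time: 14.38
ee_pos: [0.5652, -0.2372, 0.0462]
eef_rot: [-0.155, 0.988, -0.0, 0.001]
ft_force: [-1.0, 0.5, 5.7]
width: 0.0004
grip_force: 3.0
```

Emit:
arm_command:
  moves: [0,0,0.15,0,0,0,0.15,0,0,0,0.15,0,0,0,0.15,0,0,0,0,0]

```text
time: 14.8
ee_pos: [0.5668, -0.2375, 0.0417]
eef_rot: [-0.155, 0.988, -0.001, 0.002]
ft_force: [0.4, 0.6, 13.5]
width: 0.0005
grip_force: 6.7
```

Emit:
arm_command:
  moves: [0,0,0.15,0,0,0,0.15,0,0,0,0.15,0,0,0,0,0]

```text
time: 15.13
ee_pos: [0.5651, -0.237, 0.0352]
eef_rot: [-0.155, 0.988, -0.0, 0.0]
ft_force: [0.2, 0.3, -1.0]
width: 0.0003
grip_force: 0.0
```

Emit:
arm_command:
  moves: [0,0,0.15,0,0,0,0.15,0,0,0,0.15,0,0,0,0.1,0,0,0,0,0]

```text
time: 15.55
ee_pos: [0.5642, -0.2368, 0.0288]
eef_rot: [-0.155, 0.988, 0.0, -0.0]
ft_force: [0.3, -0.4, 0.5]
width: 0.0005
grip_force: 0.0
```

Emit:
arm_command:
  moves: [0,0,0.15,0,0,0,0.15,0,0,0,0,0]

```text
time: 15.8
ee_pos: [0.565, -0.2377, 0.0276]
eef_rot: [-0.155, 0.988, -0.0, 0.0]
ft_force: [-3.8, 0.8, 11.0]
width: 0.0003
grip_force: 5.7
```

Firm stop near 27.6 mm, 19.5 mm below first contact, which matches fully seated. I'll press a bit harder to confirm, then lift.

Emit:
arm_command:
  moves: [0,0,0.15,0,0,0,0.1,0,0,0,0,0,0,0,0,0]

```text
time: 16.13
ee_pos: [0.5655, -0.2388, 0.0273]
eef_rot: [-0.154, 0.988, -0.001, 0.001]
ft_force: [-10.0, 0.5, 30.5]
width: 0.0004
grip_force: 15.0
```

```bash
python3 - <<'E'
from h import *
s=r.read_state();e=np.array(s["ee_pos"]);print(e,s["ft_force"])
E
```

```text
[ 0.56547453 -0.23878675  0.02731726] [-10.03915324   0.5373583   30.45545934]
```

Emit:
arm_command:
  moves: [0,0,-0.3,0,0,0,-0.5,0,0,0,-1,0,0,0,-2,0,0,0,-2.5,0,0,0,-2.5,0,0,0,-2.5,0,0,0,-1,0,0,0,0,0,0,0,0,0]

```text
time: 16.97
ee_pos: [0.5647, -0.2368, 0.1466]
eef_rot: [-0.155, 0.988, 0.0, 0.0]
ft_force: [0.3, -1.2, -0.5]
width: 0.0004
grip_force: 0.0
```

```bash
python3 - <<'E'
from h import *
s=r.read_state();e=np.array(s["ee_pos"]);print(e,s["ft_force"])
c=r.camera("scene")[:,:,::-1];i=r.camera_info("wrist");w=r.camera("wrist")[:,:,::-1];cv2.imwrite("pics/w8.png",w);cv2.imwrite("pics/s8.png",c)
B=np.array([.5642,-.237,0]);f=np.array([np.cos(np.radians(17.8)),np.sin(np.radians(17.8)),0])
a=cv2.imread("pics/s6.png",0).astype(float);b=cv2.imread("pics/s8.png",0).astype(float)
# image shift of rear (connector/band) and front (nose/plunger) parts since lying on the lips
for n,(u,v,w_,h_) in dict(tip=(237,170,10,10),nose=(243,164,12,12),conn=(284,145,10,10)).items():
    t=a[v:v+h_,u:u+w_].astype(np.float32);m=cv2.matchTemplate(b[v-4:v+h_+12,u-6:u+w_+6].astype(np.float32),t,cv2.TM_CCOEFF_NORMED)
    _,q,_,l=cv2.minMaxLoc(m);print(n,"shift",l[0]-6,l[1]-4,round(q,2))
for x in(.1,.07,-.085): print(x,np.subtract(proj("scene",B+f*x+[0,0,.0375]),proj("scene",B+f*x+[0,0,.057])))
g=w.mean(2)
col=g[:,318:334].mean(1);d=np.diff(col);print("edges",[(v,int(d[v])) for v in range(40,200) if abs(d[v])>20])
for z in(.0375,.057): print(z,[np.round(proj("wrist",B+f*x+[0,0,z+q],i),1) for x,q in((-.097,.01),(-.075,.014),(.075,.014))])
E
```

```text
[ 0.56467174 -0.23678744  0.14664389] [ 0.25905664 -1.17489227 -0.51540485]
tip shift -2 -1 0.56
nose shift 1 5 0.84
conn shift 0 5 0.87
0.1 [0.54210853 5.27045429]
0.07 [0.46721853 5.23382579]
-0.085 [0.13674311 5.04583666]
edges [(81, -84), (107, 21), (108, 78), (109, 37), (117, -79), (128, 25), (129, 69)]
0.0375 [array([326.3,  81.1]), array([326.3, 108.4]), array([326.3, 268.4])]
0.057 [array([326.4,  79.2]), array([326.4, 108.6]), array([326.3, 278.8])]
```

Both ends dropped 5 px, as predicted for full seating, and the axial position matches to within a pixel. Handing in.

```bash
python3 -c "
from bench import r
print(r.close_job())"
```

```text
the job is handed in; nothing more can be done
None
```

The steel transducer is in both clips with its plunger towards the anvil: from first contact it went down 19.5 mm to a firm stop, and both ends dropped as full seating predicts. I handed the job in at about 17 s; the arm stayed clear of the other loose items, though I did not recheck them by camera at the end.

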